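# Load a dowel into the marking fixture

## Task

Take the slimmer of the two plain aluminium dowels from the grey rest and lay it in the open part of the marking fixture's V-rail. Then push it gently along the V, under the clear guard and through the gate, until its end rests against the stop, and let go. The stop is set and held only by friction, so do not push it out of its setting; leave the thicker dowel, the caliper and the spool where they are.

Things in the scene. Friction and masses are not known exactly. Their poses are not given: they have to be found in the camera images.
- slim_dowel_center (a point): centre of the slim dowel: a plain aluminium cylinder, 40 mm diameter, 110 mm long, about 0.3 kg, loose. Its x axis is the dowel's long axis (either end may go first). At the start it lies level in one of the two places of the rest, axis about 40 mm above the bench.
- thick_dowel_center (a point): centre of the thick dowel: a plain aluminium cylinder, 52 mm diameter, 110 mm long; x axis along its length. It lies in the rest's other place (places 90 mm apart, either may hold either dowel). Not to be used: too thick for the gate.
- rest: grey plastic rest fixed to the bench, 112 x 180 mm, with two parallel places 90 mm apart for dowels along its x axis. Each place is two 14 mm wide V-saddles, 72 mm apart, reaching about 36 mm above the bench; between them, under the dowel's middle, is only the 8 mm base plate, so fingers can pass on both sides. Origin: middle of its underside.
- rail_open_end (a point): at the open end, on the robot's left, of the marking fixture's V-rail, on the axis of a slim dowel lying in the V (75 mm above the bench). x axis runs level along the rail towards the stop, z up. The rail is a straight 120 degree V-groove, 330 mm long, fixed on a 116 mm wide, 12 mm high base plate. The slim dowel drags along it with about 1 to 3.5 N.
- rail_load (a point): 75 mm along the rail from its open end, on the axis of a slim dowel in the V: the dowel's centre when laid in the open part. The rail is only 34 mm wide, narrower than the slim dowel, so fingers can straddle it down to the base plate, 63 mm below this point; its upper edges lie 14 mm below this point. Axes as rail_open_end.
- gate (a point): middle of the gate, 225 mm along the rail: two aluminium cheek plates, 8 mm thick, from base to guard roof, with a 47 mm wide gap centred on the V, which the slim dowel passes freely. On the slim dowel's axis; axes as rail_open_end.
- guard_edge (a point): middle of the lower front edge of the guard, a level clear plastic roof 104 mm wide and 5 mm thick, 165 to 345 mm along the rail, underside 52 mm above the slim dowel's axis, aluminium strip on its front edge. With the dowel home its rear end is 12 to 27 mm in under this edge: only a tool tilted, tips forward under the roof, can finish the push. The sides are open as far as the gate.
- stop_face (a point): middle of the stop's flat face (24 mm round steel nose) against which the dowel's end comes to rest, on the slim dowel's axis; x axis as rail_open_end's. With the dowel home its centre is 55 mm before this point.
- stop (a joint): setting of the sliding stop along the rail, m; 0 to 0.015 at the start, growing away from the open end. Friction holds it up to about 12 N of push; harder pushing shifts it, and it does not spring back.
- caliper: caliper lying on the bench, 61 x 180 x 13 mm, bystander; origin middle of its underside
- solder_spool: solder spool standing on the bench, 54 mm diameter, 43 mm high, bystander; origin middle of its underside
There are look-alikes about, which are no part of the job. What is shaped like the part that bears slim_dowel_center but black or brown is not meant.

How it is judged:
On the way:
1. the slim dowel lies in the V of the rail's open part, not yet pushed home (y of slim_dowel_center in the frame of rail_open_end between -0.004 and 0.004 m and z of slim_dowel_center in the frame of rail_open_end between -0.004 and 0.004 m and angle between the x axis of slim_dowel_center and the x axis of rail_open_end, either way round below 0.06 rad and x of slim_dowel_center in the frame of rail_open_end between 0.02 and 0.17 m), for 0.1 s.
At the end, for the whole second after the job is handed in: The slim dowel lies at rest and released in the V (within 4 mm of the groove's axis line, aligned within 0.06 rad), its end within 3 mm of the stop's face, and the stop within 5 mm of where it was set (y of slim_dowel_center in the frame of rail_open_end between -0.004 and 0.004 m and z of slim_dowel_center in the frame of rail_open_end between -0.004 and 0.004 m and angle between the x axis of slim_dowel_center and the x axis of rail_open_end, either way round below 0.06 rad and x of slim_dowel_center in the frame of stop_face above -0.058 m and distance of stop_face from where it was at the start of the episode below 0.005 m and linear speed of slim_dowel below 0.01 m/s and contact force between the fingers and slim_dowel below 0.2 N); the robot touches nothing.
It fails at once if the stop is pushed 5 mm or more out of its setting (distance of stop_face from where it was at the start of the episode above 0.005 m).
It fails at once if the thick dowel is moved by more than 30 mm (distance of thick_dowel_center from where it was at the start of the episode above 0.03 m).
It fails at once if the caliper or the spool is moved by more than 30 mm (distance of any of caliper, solder_spool from where it was at the start of the episode above 0.03 m).
It also fails if it takes over 48 s, if anything falls off the work surface, if the arm or the gripper's body presses on something with over 40 N, if the wrist force passes 120 N, or if a joint passes its speed limit or range.

## Robot

A 6-joint arm with a two-finger parallel gripper is mounted at the origin on a cart in front of the work surface, level with it; the furniture and walls round the work are solid. World frame = base frame: x ahead of the robot, y to its left, z up, the work surface at z = 0. Lengths are in m, angles in rad, forces in N, time in s.
With the tool pointing down it reaches from about 0.35 to 0.8 m from the base axis. Payload 7.3 kg.
Tool frame: the origin (TCP) lies at the very end of the fingers, on their centre line; the grasp point (between the pads) lies behind it (grip_depth is the z of the grasp point in the tool frame, in m); z points along the fingers, x is the direction in which the jaws open and shut, and the axes are right-handed (so a half turn about z gives the same grasp; the last joint's range is limited). The gripper opens to 85 mm and grips with 20 to 120 N. Pads are 22 mm wide; open, the fingers measure 114 mm over their backs; the gripper's body (76 mm by 85 mm) begins 54 mm behind the grasp point. The pads swing forward as they close: fully open they stand 13 mm farther back than shut.
Start: joints at [1.18, 0.342, 1.524, -0, 1.275, -0.146], TCP at [0.127, 0.509, 0.231] pointing down, gripper open.
Joint ranges: [-2.53, 2.53], [-0.77, 2.02], [0.04, 2.7], [-1, 4.14], [0.28, 2.66], [-3.11, 3.11]. Speed limits (rad/s): [2.57, 2.57, 3.14, 3.14, 3.14, 3.14].

## Interface

Orientations are given as a unit quaternion [w, x, y, z].
In Python, from rig import * gives the robot as it stands.
- The arm moves only by the shell command python3 -m handwheel 'ROWS' [OPENING] [FORCE]. ROWS is JSON, a list of rows, each a list of 4 numbers: the shift along the tool's x, y, z in cm, then the turn about the tool's z in degrees. In form: [[x, y, z, yaw], ...]. A call has 1 to 8 rows; each row shifts and turns the commanded pose from where the row before left it, along the tool's axes as they then stand; what a row does not reach is not made up. A row lasts 1/8 s, in which the tool goes at most 62.5 mm and 10.7 degrees, less where a joint would pass 70% of its speed; a pose out of reach is approached as far as the arm can. A call with a gripper value outside its range is refused whole. OPENING is the closure, from 0 (fully open) to 1 (shut), set as the call begins (- or left out, the last holds). The fingers move at their own pace and stop on an object; FORCE is the grip in N (left out, the last holds). Time passes only in rows, so rows that do not move let the fingers close. It gives the time, the measured TCP pose, the force and the opening at its end, in the units of the state.
- get_state(): the state, without advancing time (a new reading comes with each control period).
- capture(name): name is "scene" or "top"; returns the picture (480x640x3 uint8, blue, green, red); there is no depth.
- get_calibration(name): a dict with "mtx" (3x3 intrinsics, pixels), "D" ([k1, k2, p1, p2, k3] as OpenCV has them; the pictures are not rectified), "T" (4x4, takes a point from camera to world coordinates). Camera axes: x right, y up, looking along -z (the intrinsics and any distortion apply to the point x, -y, -z); pixel columns grow to the right and rows downward; lengths in m; the calibration is good to about 2 mm. A picture is of the moment at which its call begins. get_calibration takes no time and is no camera call.
- sign_off(): hands the job in, once; it reports no verdict.
Trained networks look in the newest picture that a camera, given by its name, has taken for a name from the list of things; names that differ only in an ending like _2 or _b are one class to them, and where a whole thing is asked for, a point or a joint stands for the part that bears it (a point fixed in the world has none). Each returns a list of dicts, best first, with "confidence" (0 to 1); they miss things now and then, are a little off and sometimes report something else, mostly with a low value. They report only what shows in the picture. A call takes as long as a camera call. They do not tell look-alikes from the thing itself.
- regions_of(label, camera): "region" (480x640 bool, what is visible of it) and "box" ([centre column, centre row, width, height] in pixels, round what is visible of it).
The state is a dict: "clock": time; "joint_positions": joint angles; "joint_velocities": joint speeds; "joint_torque": joint torques, N m; "position": TCP position; "orientation": TCP orientation; "force": force on the tool from outside, world axes, zero at the start; "wrist_torque": the same for the moment, N m; "width": finger opening in m.
Only numpy, scipy, OpenCV 4.12 (cv2) and the standard library are available. Lean on these libraries where they do the work, as an engineer would, in place of code of your own. Each camera call takes 0.05 s, during which the arm holds its last target.

## Working session

There is one attempt and no reset: what is moved stays moved. The work goes in short steps, Python scripts to look and compute and a shell command to move; the robot and the scene stay as the last step left them, time stands still between calls to the robot, and variables do not carry over. Pictures are saved under pics/ and viewed, and the job is handed in when it is done.

```bash
ls; mkdir -p pics
python3 - <<'E'
from rig import *
import cv2
s=get_state()
for k,v in s.items(): print(k,v)
for n in("scene","top"):
    im=capture(n); cv2.imwrite(f"pics/{n}0.png",im)
    c=get_calibration(n); print(n,c)
E
```

```text
pics
clock 0.0
joint_positions [ 1.18002299e+00  3.42711467e-01  1.52502719e+00  8.04444013e-06
  1.27546193e+00 -1.45986744e-01]
joint_velocities [ 1.43813886e-05  3.05153379e-04  1.40939883e-03  1.57361889e-03
 -1.91125134e-03  1.67201701e-03]
joint_torque [-5.30563775e-04 -4.33669031e+01 -2.46013820e+01 -8.06348771e-05
  7.70099839e-03 -6.43564391e-06]
position [0.12703917 0.50896008 0.23062828]
orientation [ 3.94048428e-04  7.88146800e-01  6.15486779e-01 -7.00787170e-04]
force [-0.80471049 -0.05808662  0.23391269]
wrist_torque [-0.02614591 -0.03936383 -0.00434459]
width 0.08559895235607885
scene {'mtx': array([[550.77336879,   0.        , 331.26207941],
       [  0.        , 550.77336879, 240.82193137],
       [  0.        ,   0.        ,   1.        ]]), 'D': array([0.03187307, 0.        , 0.        , 0.        , 0.        ]), 'T': array([[ 0.68886904,  0.54166892, -0.48172007, -0.05098864],
       [-0.72463743,  0.49718383, -0.47718848, -0.34988285],
       [-0.01897474,  0.67779276,  0.73500812,  0.99435912],
       [ 0.        ,  0.        ,  0.        ,  1.        ]])}
top {'mtx': array([[505.9237769 ,   0.        , 313.72068397],
       [  0.        , 505.9237769 , 240.84384067],
       [  0.        ,   0.        ,   1.        ]]), 'D': array([-0.11817469,  0.        ,  0.        ,  0.        ,  0.        ]), 'T': array([[-1.09191572e-03,  9.95877994e-01, -9.06963532e-02,
         3.99682072e-01],
       [-9.99963113e-01, -3.14699325e-04,  8.58329227e-03,
         2.50559523e-01],
       [ 8.51936981e-03,  9.07023800e-02,  9.95841603e-01,
         1.40626202e+00],
       [ 0.00000000e+00,  0.00000000e+00,  0.00000000e+00,
         1.00000000e+00]])}
```

View pics/scene0.png

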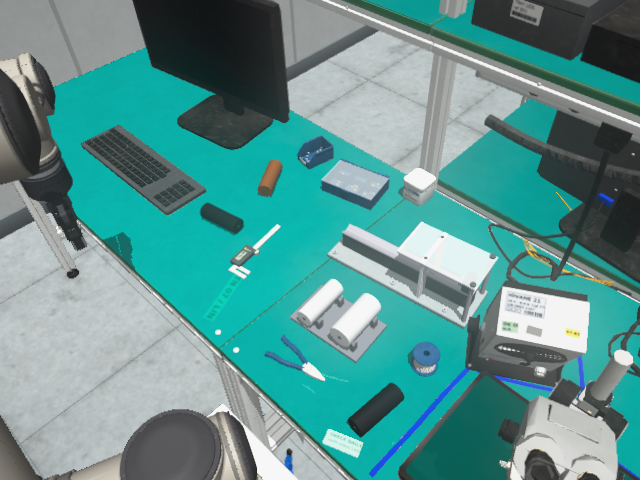

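View pics/top0.png

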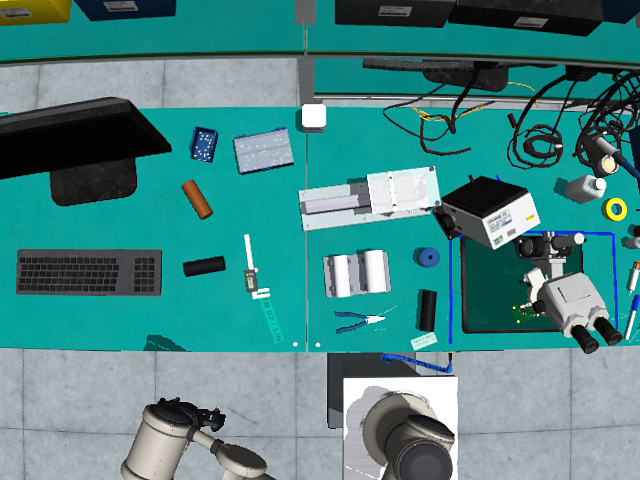

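```bash
cat > h.py <<'E'
from rig import *
import cv2, numpy as np
def ray(n,uv):
    c=get_calibration(n); p=cv2.undistortPoints(np.array(uv,float).reshape(-1,1,2),c['mtx'],c['D']).reshape(-1,2)
    d=np.c_[p[:,0],-p[:,1],-np.ones(len(p))]@c['T'][:3,:3].T
    return c['T'][:3,3],d
def atz(n,uv,z):
    o,d=ray(n,uv); return o+d*((z-o[2])/d[:,2])[:,None]
def proj(n,P):
    c=get_calibration(n); T=np.linalg.inv(c['T']); P=np.array(P,float).reshape(-1,3)@T[:3,:3].T+T[:3,3]
    P=P*[1,-1,-1]
    return cv2.projectPoints(P,np.zeros(3),np.zeros(3),c['mtx'],c['D'])[0].reshape(-1,2)
E
python3 - <<'E'
from h import *
for n,(x,y,w,hh) in {"scene":(270,210,240,180),"top":(290,150,160,190)}.items():
    im=capture(n)
    cr=im[y:y+hh,x:x+w]; f=min(800/w,600/hh)
    cv2.imwrite(f"pics/{n}_z.png",cv2.resize(cr,None,fx=int(f),fy=int(f),interpolation=cv2.INTER_CUBIC))
    print(n,int(f))
    for l in("slim_dowel_center","thick_dowel_center","rest","rail_open_end","stop","caliper","solder_spool"):
        for r in regions_of(l,n):
            if r['confidence']>.2: print(l,n,round(r['confidence'],2),np.round(r['box'],1), [np.round(np.array(q),1).tolist() for q in cv2.minAreaRect(np.argwhere(r['region'])[:,::-1].astype(np.float32))[:2]])
print(get_state()['clock'])
E
```

```text
scene 3
slim_dowel_center scene 0.89 [269.6 176.4  26.5  38.1] [[269.9, 177.5], [15.0, 38.4]]
slim_dowel_center scene 0.7 [338.5 325.5  95.8  73. ] [[338.4, 320.8], [84.8, 50.6]]
slim_dowel_center scene 0.62 [220.1 219.9  45.8  30.2] [[221.6, 217.3], [46.1, 17.0]]
slim_dowel_center scene 0.57 [320.4 304.4  48.9  47.5] [[320.8, 301.2], [19.8, 53.0]]
thick_dowel_center scene 0.58 [358.6 322.4  49.8  56.6] [[355.6, 319.1], [26.3, 58.9]]
rail_open_end scene 0.59 [413.4 275.6 167.7 109.6] [[415.5, 257.6], [159.5, 82.0]]
stop scene 0.45 [462.  290.   10.6   4.7] [[464.0, 288.5], [5.0, 6.0]]
caliper scene 0.81 [253.  252.7  49.3  54.4] [[252.4, 246.5], [23.3, 64.0]]
solder_spool scene 0.79 [425.2 359.5  26.2  36.3] [[425.0, 358.9], [27.5, 33.5]]
solder_spool scene 0.44 [412.9 274.9 168.8 106.1] [[415.2, 257.5], [158.7, 80.9]]
solder_spool scene 0.39 [358.2 323.6  49.2  52.8] [[355.3, 319.4], [24.3, 56.8]]
top 3
slim_dowel_center top 0.94 [342.8 274.1  17.2  42.2] [[341.0, 275.2], [42.4, 15.9]]
slim_dowel_center top 0.77 [199.6 199.4  33.4  37.4] [[196.6, 199.6], [41.5, 14.4]]
slim_dowel_center top 0.69 [206.6 266.1  38.9  17. ] [[204.2, 265.7], [14.8, 42.2]]
slim_dowel_center top 0.55 [426.4 311.6  21.9  39.6] [[427.0, 311.0], [16.9, 40.5]]
thick_dowel_center top 0.77 [373.6 271.1  24.1  39.8] [[374.6, 271.1], [42.6, 19.4]]
rest top 0.84 [357.1 273.7  67.1  45.4] [[356.5, 273.8], [40.6, 65.2]]
rail_open_end top 0.64 [367.9 198.9 145.1  65.5] [[368.7, 198.6], [48.4, 140.7]]
caliper top 0.62 [257.9 266.7  24.5  66. ] [[248.8, 267.8], [66.1, 20.5]]
solder_spool top 0.86 [428.6 256.9  19.6  19.1] [[428.2, 257.1], [18.0, 21.8]]
0.9
```

```bash
python3 -c "
import cv2
for n in('scene','top'): print(cv2.imread(f'pics/{n}_z.png').shape)"
```

```text
(540, 720, 3)
(570, 480, 3)
```

View pics/scene_z.png

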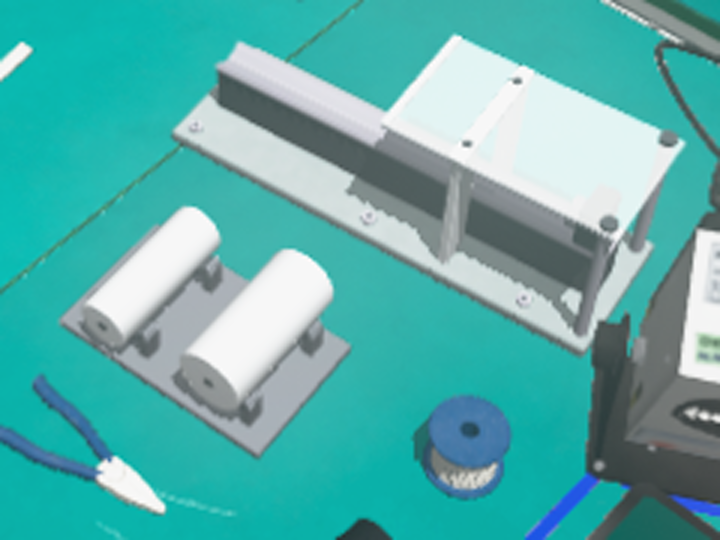

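View pics/top_z.png

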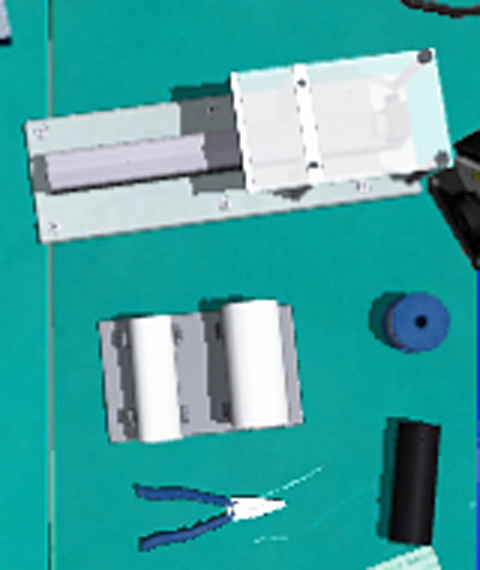

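```bash
cat > fit.py <<'E'
from h import *
from scipy.optimize import least_squares
tz=lambda u,v:(290+u/3,150+v/3)
sz=lambda u,v:(270+u/3,210+v/3)
# name, pixel, (x,y,z above bench) ; x 'a'=plate left, 'b'=plate right
O=[("top",tz(232,73),(.165,.052,.132)),("top",tz(247,192),(.165,-.052,.132)),("top",tz(433,48),(.345,.052,.132)),("top",tz(452,166),(.345,-.052,.132)),
("top",tz(47,155),(0,.017,.061)),("top",tz(50,190),(0,-.017,.061)),("top",tz(26,122),('a',.058,.012)),("top",tz(41,242),('a',-.058,.012)),
("scene",sz(173,133),('a',-.058,.012)),("scene",sz(585,352),('b',-.058,.012)),("scene",sz(383,127),(.165,-.052,.132)),("scene",sz(457,37),(.165,.052,.132)),
("scene",sz(684,145),(.345,.052,.132)),("scene",sz(612,240),(.345,-.052,.130)),("scene",sz(218,68),(0,-.017,.061)),("scene",sz(240,43),(0,.017,.061))]
def W(p,P):
    x0,y0,th=p; c,s=np.cos(th),np.sin(th)
    return np.array([x0+c*P[0]-s*P[1],y0+s*P[0]+c*P[1],P[2]])
def res(p):
    r=[]
    for n,uv,P in O:
        P=[{'a':p[3],'b':p[4]}.get(P[0],P[0]) ,P[1],P[2]]
        r+=list(proj(n,W(p[:3],P))[0]-uv)
    return np.array(r)
f=least_squares(res,[.5,.26,-1.5,-.01,.34],loss='soft_l1')
R=f.x[:3]
if __name__=="__main__":
    print(np.round(f.x,4)); print(np.round(f.fun.reshape(-1,2),1).tolist())
    print("load",W(R,(.075,0,.075)),"open",W(R,(0,0,.075)),"guard",W(R,(.165,0,.127)),"gate",W(R,(.225,0,.075)))
    for uv,nm in(((157,441),'near'),((150,316),'far')): print(nm,atz("top",[tz(*uv)],.05))
    for l,n1,n2 in(("slim",(341,275.2),(320.8,301.2)),("thick",(374.6,271.1),(355.6,319.1))):
        for z in(.04,.046,.05): print(l,z,atz("top",[n1],z),atz("scene",[n2],z))
E
python3 fit.py
```

```text
[ 0.6136  0.2594 -1.4367 -0.0135  0.345 ]
[[-0.5, 0.1], [0.5, 0.1], [0.8, -0.2], [0.9, -0.3], [-0.4, -0.9], [0.3, -0.1], [-0.0, -0.6], [0.5, 0.2], [-0.6, 0.1], [-0.3, 0.5], [-1.2, -0.8], [-1.1, -0.0], [0.5, -0.3], [1.7, 1.7], [-1.1, -0.4], [-0.2, -0.6]]
load [0.62363089 0.18506623 0.075     ] open [0.61360113 0.25939257 0.075     ] guard [0.6356666  0.09587463 0.127     ] gate [0.64369041 0.03641357 0.075     ]
near [[0.37255656 0.16260237 0.05      ]]
far [[0.48408324 0.16829047 0.05      ]]
slim 0.04 [[0.43098842 0.16526215 0.04      ]] [[0.43188091 0.16505637 0.04      ]]
slim 0.046 [[0.43085094 0.16563673 0.046     ]] [[0.42884514 0.16181898 0.046     ]]
slim 0.05 [[0.43075929 0.16588646 0.05      ]] [[0.42682129 0.15966072 0.05      ]]
thick 0.04 [[0.441861   0.07414903 0.04      ]] [[0.44815963 0.07972724 0.04      ]]
thick 0.046 [[0.44167577 0.07492374 0.046     ]] [[0.44502152 0.07702631 0.046     ]]
thick 0.05 [[0.44155228 0.07544022 0.05      ]] [[0.44292944 0.07522569 0.05      ]]
```

```bash
cat > go.py <<'E'
import sys; from rig import *; import numpy as np
from scipy.spatial.transform import Rotation as Ro
def plan(x,y,z,psi):
    s=get_state(); q=s['orientation']; R=Ro.from_quat([q[1],q[2],q[3],q[0]]).as_matrix()
    p0=np.arctan2(R[1,0],R[0,0]); d=(psi-p0+np.pi/2)%np.pi-np.pi/2
    p=p0+d; X=np.array([np.cos(p),np.sin(p),0]);Y=np.array([np.sin(p),-np.cos(p),0])
    D=np.array([x,y,z])-s['position']
    print("psi",round(p0,3),"tilt",np.round(R[:2,2],4),"yaw(tool) deg",round(-np.degrees(d),2),"then shift cm x,y,z",np.round(100*np.array([D@X,D@Y,-D[2]]),2),"pos",np.round(s['position'],4),"F",np.round(s['force'],1),"w",round(s['width'],4),"t",s['clock'],"j6",round(s['joint_positions'][5],2))
if __name__=="__main__": plan(*map(float,sys.argv[1:5]))
E
python3 go.py .43 .165 .2 1.656
```

```text
psi 1.326 tilt [0.     0.0001] yaw(tool) deg -18.91 then shift cm x,y,z [-36.89  27.24   3.13] pos [0.1272 0.5094 0.2313] F [-0.  -0.1  1. ] w 0.0853 t 0.9 j6 -0.15
```

```bash
python3 -m handwheel '[[0,0,0,-9.5],[0,0,0,-9.4]]' 0.25 60; python3 -m handwheel '[[-4.6,3.4,0.4,0],[-4.6,3.4,0.4,0],[-4.6,3.4,0.4,0],[-4.6,3.4,0.4,0],[-4.6,3.4,0.4,0],[-4.6,3.4,0.4,0],[-4.6,3.4,0.4,0],[-4.6,3.4,0.3,0]]'; python3 go.py .43 .165 .12 1.656
```

```text
clock: 1.15
position: [0.1272, 0.5094, 0.2313]
orientation: [-0.0, 0.674, 0.738, 0.0]
force: [0.2, 0.3, -0.4]
width: 0.0641
clock: 2.15
position: [0.4306, 0.1642, 0.2004]
orientation: [0.0, 0.676, 0.736, 0.0]
force: [0.8, 0.9, -0.4]
width: 0.0641
psi 1.656 tilt [0.0007 0.0004] yaw(tool) deg -0.02 then shift cm x,y,z [ 0.08 -0.06  8.04] pos [0.4306 0.1642 0.2004] F [ 0.8  0.9 -0.4] w 0.0641 t 2.15 j6 -1.46
```

```bash
python3 -m handwheel '[[0,0,6,0],[0,0,4,0]]'
python3 - <<'E'
from h import *
a=capture("scene")[230:370,260:440]; b=capture("top")[220:330,290:430]
cv2.imwrite("pics/g1.png",np.hstack([cv2.resize(a,(560,436),interpolation=3)[:, :400],cv2.resize(b,(400,436),interpolation=3)[:, :400]]))
E
```

```text
clock: 2.4
position: [0.4294, 0.1648, 0.0985]
orientation: [-0.0, 0.677, 0.736, -0.0]
force: [0.1, 0.5, -0.8]
width: 0.064
```

View pics/g1.png

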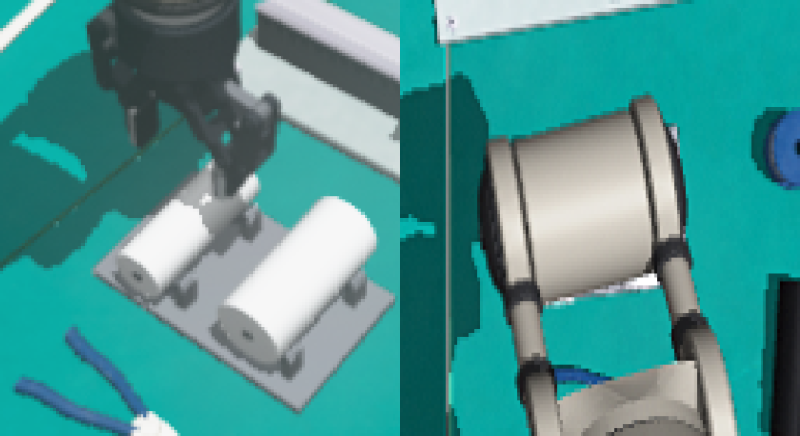

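The gripper straddles the left (slim) dowel (scene crop ~(190,230)), and the thick one is clear. Descending.

```bash
python3 -m handwheel '[[0,0,2.5,0],[0,0,2.5,0],[0,0,2.5,0],[0,0,0,0]]'; python3 -m handwheel '[[0,0,0,0],[0,0,0,0],[0,0,0,0],[0,0,0,0],[0,0,0,0]]' 1 60
```

```text
clock: 3.0
position: [0.4295, 0.1661, 0.0256]
orientation: [-0.0, 0.676, 0.737, -0.0]
force: [0.2, 0.2, 0.8]
width: 0.0642
clock: 3.62
position: [0.4308, 0.1656, 0.0273]
orientation: [0.001, 0.676, 0.737, 0.001]
force: [-1.3, -3.4, 6.3]
width: 0.0383
```

```bash
python3 -m handwheel '[[0,0,-2,0],[0,0,-4,0],[0,0,-6,0],[0,0,-6,0],[0,0,0,0]]';  python3 - <<'E'
from fit import *
from go import plan
w=W(R,(.070,0,.075)); print(w, R[2]+np.pi/2); plan(w[0],w[1],.2,R[2]+np.pi/2)
a=capture("scene")[150:350,200:480]
cv2.imwrite("pics/g2.png",cv2.resize(a,None,fx=2,fy=2))
E
```

```text
clock: 4.25
position: [0.432, 0.1664, 0.2109]
orientation: [0.003, 0.676, 0.737, 0.005]
force: [-0.2, 0.1, -2.1]
width: 0.0378
[0.62296224 0.19002132 0.075     ] 0.13413197699631452
psi 1.656 tilt [0.0115 0.0024] yaw(tool) deg 87.2 then shift cm x,y,z [19.24  0.22  1.09] pos [0.432  0.1664 0.2109] F [-0.2  0.1 -2.1] w 0.0378 t 4.25 j6 -1.45
```

View pics/g2.png

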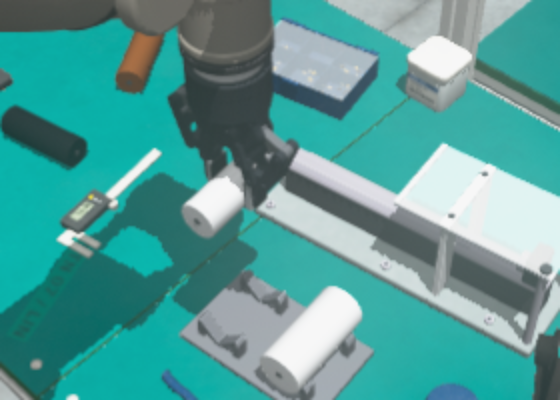

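The dowel is held at crop (215,205) and the saddles are empty. Now turn and move over the rail.

```bash
python3 -m handwheel '[[0,0,0,10.6],[0,0,0,10.6],[0,0,0,10.6],[0,0,0,10.6],[0,0,0,10.6],[0,0,0,10.6],[0,0,0,10.6],[0,0,0,10.6]]'; python3 -m handwheel '[[4.8,0,0.3,2.4],[4.8,0,0.2,0],[4.8,0,0.3,0],[4.8,0,0.2,0],[0,0,0,0]]';  python3 - <<'E'
from fit import *
from go import plan
w=W(R,(.070,0,.075)); plan(w[0],w[1],.1,R[2]+np.pi/2)
E
```

```text
clock: 5.3
position: [0.4282, 0.1656, 0.2036]
orientation: [0.0, 0.996, 0.085, -0.002]
force: [0.1, 0.4, -1.9]
width: 0.0379
clock: 5.92
position: [0.6205, 0.193, 0.1911]
orientation: [0.0, 0.998, 0.067, -0.002]
force: [-0.7, 0.3, -2.7]
width: 0.0382
psi 0.133 tilt [-0.0048 -0.001 ] yaw(tool) deg -0.06 then shift cm x,y,z [0.2  0.33 9.11] pos [0.6205 0.193  0.1911] F [-0.7  0.3 -2.7] w 0.0382 t 5.925 j6 0.05
```

```bash
python3 -m handwheel '[[0.2,0.3,4,0],[0,0,4,0],[0,0,3,0],[0,0,0,0]]';  python3 - <<'E'
from fit import *
from go import plan
w=W(R,(.070,0,.075)); plan(w[0],w[1],.062,R[2]+np.pi/2)
a=capture("scene")[160:310,280:480]; b=capture("top")[150:250,280:420]
cv2.imwrite("pics/g3.png",np.hstack([cv2.resize(a,(480,360),interpolation=3),cv2.resize(b,(320,360),interpolation=3)]))
E
```

```text
clock: 6.42
position: [0.6184, 0.1903, 0.0817]
orientation: [0.0, 0.998, 0.067, -0.004]
force: [-0.2, 0.5, -1.9]
width: 0.0385
psi 0.134 tilt [-0.0086 -0.0014] yaw(tool) deg -0.0 then shift cm x,y,z [0.45 0.08 1.97] pos [0.6184 0.1903 0.0817] F [-0.2  0.5 -1.9] w 0.0385 t 6.425 j6 0.05
```

View pics/g3.png

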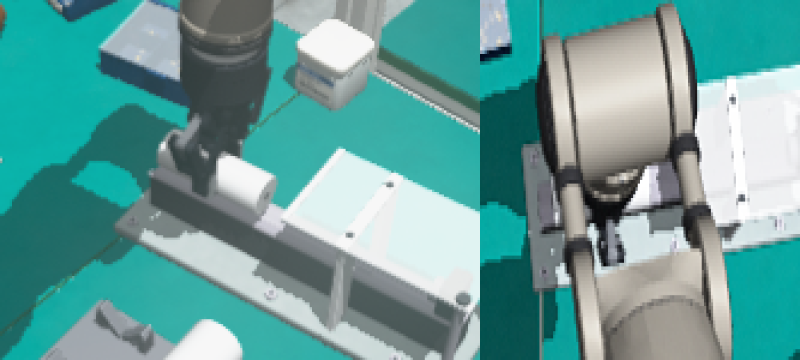

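```bash
python3 -m handwheel '[[0.4,0.1,0.3,0],[0,0,0,0]]';  python3 - <<'E'
from fit import *
from go import plan
w=W(R,(.070,0,.075)); plan(w[0],w[1],.062,R[2]+np.pi/2)
im=capture("scene")
zc=get_state()['position'][2]+.0135
a=np.linspace(0,2*np.pi,33)
for k,x in enumerate((.015,.125)):
    p=proj("scene",[W(R,(x,.02*np.cos(t),zc+.02*np.sin(t))) for t in a])
    im=im if k else cv2.resize(im,None,fx=4,fy=4,interpolation=cv2.INTER_CUBIC)
    cv2.polylines(im,[np.int32((p+.5)*4)],True,(0,0,255),1)
cv2.imwrite("pics/g4.png",im[4*190:4*290,4*310:4*460])
E
```

```text
clock: 6.78
position: [0.6267, 0.1903, 0.0834]
orientation: [-0.0, 0.998, 0.067, 0.001]
force: [0.4, 1.0, -2.8]
width: 0.0381
psi 0.134 tilt [0.0019 0.0004] yaw(tool) deg -0.02 then shift cm x,y,z [-0.37 -0.02  2.14] pos [0.6267 0.1903 0.0834] F [ 0.4  1.  -2.8] w 0.0381 t 6.775 j6 0.04
```

View pics/g4.png

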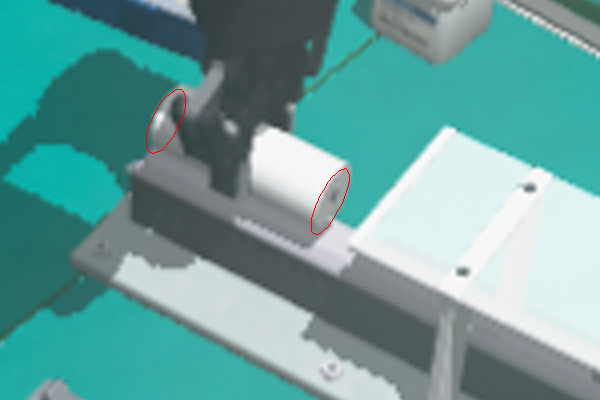

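```bash
python3 -m handwheel '[[0,0,0.5,0],[0,0,0,0],[0,0,0,0],[0,0,0,0]]';  python3 go.py .6229 .1900 .062 .1341
```

```text
clock: 7.32
position: [0.626, 0.1903, 0.0774]
orientation: [-0.0, 0.998, 0.067, 0.0]
force: [-0.2, 0.6, -2.1]
width: 0.0381
psi 0.134 tilt [0.0002 0.0001] yaw(tool) deg -0.01 then shift cm x,y,z [-0.31 -0.01  1.54] pos [0.626  0.1903 0.0774] F [-0.2  0.6 -2.1] w 0.0381 t 7.325 j6 0.04
```

```bash
python3 -m handwheel '[[-0.2,0,0.4,0],[-0.1,0,0.4,0],[0,0,0.3,0],[0,0,0,0]]';  python3 go.py .6229 .1900 .062 .1341; python3 -m handwheel '[[0,0,0.2,0],[0,0,0.1,0],[0,0,0,0],[0,0,0,0]]';  python3 go.py .6229 .1900 .062 .1341
```

```text
clock: 7.82
position: [0.6228, 0.1898, 0.0659]
orientation: [0.0, 0.998, 0.067, -0.0]
force: [-1.0, 0.1, -1.8]
width: 0.0381
psi 0.134 tilt [-0.0007 -0.0001] yaw(tool) deg -0.01 then shift cm x,y,z [ 0.02 -0.01  0.39] pos [0.6228 0.1898 0.0659] F [-1.   0.1 -1.8] w 0.0381 t 7.825 j6 0.04
clock: 8.32
position: [0.623, 0.1899, 0.0634]
orientation: [-0.0, 0.998, 0.067, 0.0]
force: [0.8, 0.8, -3.5]
width: 0.0384
psi 0.134 tilt [0.0001 0.0001] yaw(tool) deg -0.01 then shift cm x,y,z [-0.01 -0.01  0.14] pos [0.623  0.1899 0.0634] F [ 0.8  0.8 -3.5] w 0.0384 t 8.325 j6 0.04
```

```bash
python3 -m handwheel '[[0,0,0.1,0],[0,0,0.1,0],[0,0,0,0]]'; python3 -m handwheel '[[0,0,0.1,0],[0,0,0,0],[0,0,0,0]]'; python3 go.py .6229 .1900 .062 .1341
```

```text
clock: 8.7
position: [0.6238, 0.19, 0.0625]
orientation: [-0.0, 0.998, 0.067, 0.001]
force: [0.0, 0.2, 4.8]
width: 0.038
clock: 9.07
position: [0.6242, 0.1901, 0.0623]
orientation: [-0.0, 0.998, 0.067, 0.002]
force: [-0.6, -0.4, 8.3]
width: 0.0377
psi 0.134 tilt [0.0037 0.0007] yaw(tool) deg -0.01 then shift cm x,y,z [-0.13 -0.01  0.03] pos [0.6242 0.1901 0.0623] F [-0.6 -0.4  8.3] w 0.0377 t 9.075 j6 0.04
```

```bash
python3 -m handwheel '[[0,0,0,0],[0,0,0,0],[0,0,0,0],[0,0,0,0]]' 0.25;  python3 -m handwheel '[[0,0,-3,0],[0,0,-5,0],[0,0,-6,0],[0,0,-1,0],[0,0,0,0]]'
python3 - <<'E'
from fit import *
from go import plan
plan(.45,.55,.2,.1)
print(W(R,(.07,0,.075)))
for n,(l,t,w,h) in {"scene":(300,170,200,150),"top":(170,140,260,180)}.items():
    im=capture(n); cv2.imwrite(f"pics/g5{n}.png",cv2.resize(im[t:t+h,l:l+w],None,fx=3,fy=3,interpolation=3))
    for r in regions_of("slim_dowel_center",n):
        if r['confidence']>.2: print(n,round(r['confidence'],2),np.round(r['box'],1), [np.round(np.array(q),1).tolist() for q in cv2.minAreaRect(np.argwhere(r['region'])[:,::-1].astype(np.float32))])
E
```

```text
clock: 9.57
position: [0.6229, 0.1899, 0.06]
orientation: [-0.0, 0.998, 0.067, -0.0]
force: [-0.8, -0.1, 0.2]
width: 0.0641
clock: 10.2
position: [0.623, 0.1899, 0.2106]
orientation: [-0.0, 0.998, 0.067, 0.0]
force: [-0.2, 0.3, -0.6]
width: 0.0645
psi 0.134 tilt [0.0009 0.0003] yaw(tool) deg 1.95 then shift cm x,y,z [-13.62 -37.56   1.06] pos [0.623  0.1899 0.2106] F [-0.2  0.3 -0.6] w 0.0645 t 10.2 j6 0.04
[0.62296224 0.19002132 0.075     ]
scene 0.87 [268.9 175.8  30.3  43.5] [[269.7, 177.4], [16.4, 38.6], 22.8]
scene 0.8 [375.2 408.4  54.1  58.4] [[376.0, 409.1], [23.1, 62.2], 48.5]
scene 0.61 [221.2 218.1  42.3  28.1] [[221.5, 217.5], [45.2, 16.5], 26.6]
top 0.94 [428.8 311.5  15.3  40.2] [[427.6, 310.9], [14.0, 40.1], 2.4]
top 0.78 [198.8 197.9  32.2  37.4] [[196.8, 199.1], [40.3, 13.9], 58.6]
top 0.59 [205.8 266.8  42.8  19.8] [[203.9, 266.1], [15.3, 42.9], 80.5]
top 0.45 [331.4 203.4  41.8  13.5] [[331.6, 203.2], [13.3, 41.3], 85.6]
```

View pics/g5scene.png

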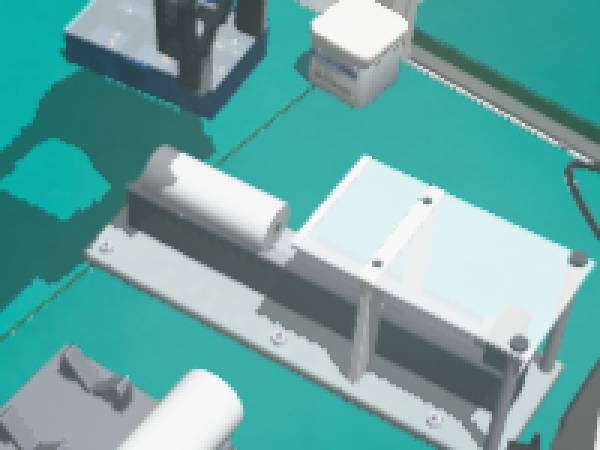

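View pics/g5top.png

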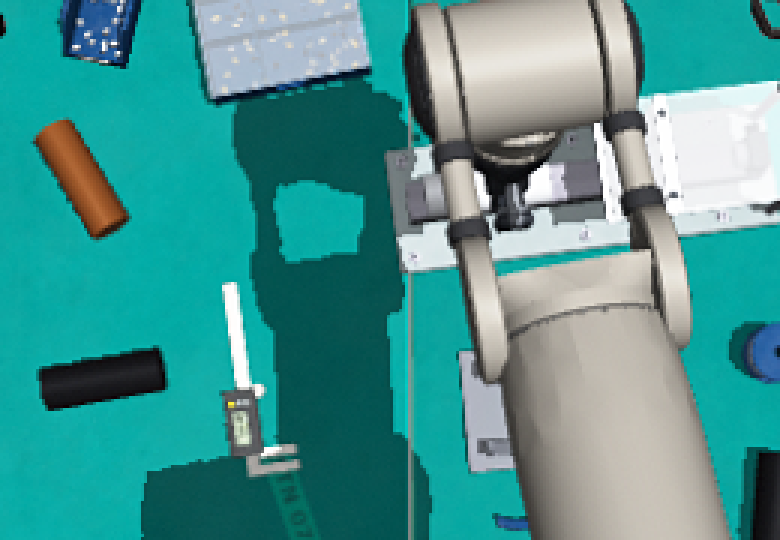

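Run:
```python
from h import *
for z in(.018,.02,.022): print(z,atz("top",[(203.9,266.1)],z),atz("scene",[(221.5,217.5)],z))
a=atz("top",[(185,269.3),(224,262.7)],.025); print(a,np.linalg.norm(a[1]-a[0]),np.arctan2(*(a[1]-a[0])[[1,0]]))
# region-based axis and width
for n in("top","scene"):
    capture(n)
    for r in regions_of("slim_dowel_center",n):
        if abs(r['box'][0]-212)<15 and r['box'][1]>210:
            m=r['region']; p=np.argwhere(m)[:,::-1].astype(float)
            P=atz(n,p,.02)[:,:2]; c=P.mean(0); u,s,v=np.linalg.svd(P-c,full_matrices=False); q=(P-c)@v.T
            print(n,r['confidence'],c,v[0],np.arctan2(v[0,1],v[0,0]),np.percentile(q,[1,99],axis=0).tolist())
```

```text
0.018 [[0.45636594 0.54114668 0.018     ]] [[0.45975942 0.54290685 0.018     ]]
0.02 [[0.45628428 0.54072805 0.02      ]] [[0.45871319 0.54107804 0.02      ]]
0.022 [[0.45620262 0.54030942 0.022     ]] [[0.45766696 0.53924922 0.022     ]]
[[0.44718739 0.5919532  0.025     ]
 [0.46547898 0.4843408  0.025     ]] 0.10915590308340095 -1.4024289118656368
top 0.73 [0.45673828 0.5411716 ] [-0.19199728  0.98139546] 1.7639932107741887 [[-0.057986001880831826, -0.019623641263671665], [0.05687822309090987, 0.019318146057752075]]
scene 0.97 [0.45921104 0.54037441] [ 0.12337644 -0.99235994] -1.4471047216807058 [[-0.06615394444329284, -0.023611191417824903], [0.06410621079974899, 0.023109720903091477]]
```

```bash
python3 go.py .4525 .565 .15 .182
```

```text
psi 0.134 tilt [-0.0015 -0.0002] yaw(tool) deg -2.75 then shift cm x,y,z [ -9.95 -39.98   5.94] pos [0.6227 0.1898 0.2094] F [-0.  -0.3 -0.7] w 0.0643 t 10.6 j6 0.04
```

```bash
python3 -m handwheel '[[0,0,0,-2.8],[-1.4,-5.7,0.7,0],[-1.4,-5.7,0.8,0],[-1.4,-5.7,0.8,0],[-1.4,-5.7,0.8,0],[-1.4,-5.7,0.8,0],[-1.4,-5.7,0.8,0],[-1.5,-5.8,0.8,0]]'; python3 -m handwheel '[[0,0,4,0],[0,0,4,0],[0,0,0,0],[0,0,0,0]]';python3 go.py .4525 .565 .008 .182
python3 - <<'E'
from h import *
for n,(l,t,w,h) in {"scene":(150,130,150,150),"top":(150,200,150,120)}.items():
    im=capture(n); cv2.imwrite(f"pics/g6{n}.png",cv2.resize(im[t:t+h,l:l+w],None,fx=3,fy=3,interpolation=3))
E
```

```text
clock: 11.6
position: [0.4521, 0.5668, 0.1548]
orientation: [0.0, 0.996, 0.091, 0.0]
force: [1.0, -0.8, 0.1]
width: 0.0644
clock: 12.1
position: [0.4538, 0.5657, 0.077]
orientation: [-0.001, 0.996, 0.091, 0.001]
force: [0.6, -0.6, 0.7]
width: 0.0641
psi 0.182 tilt [0.0016 0.0017] yaw(tool) deg 0.03 then shift cm x,y,z [-0.14  0.05  6.9 ] pos [0.4538 0.5657 0.077 ] F [ 0.6 -0.6  0.7] w 0.0641 t 12.1 j6 0.61
```

View pics/g6scene.png

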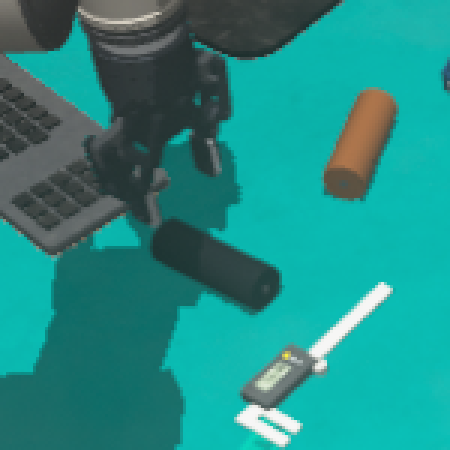

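View pics/g6top.png

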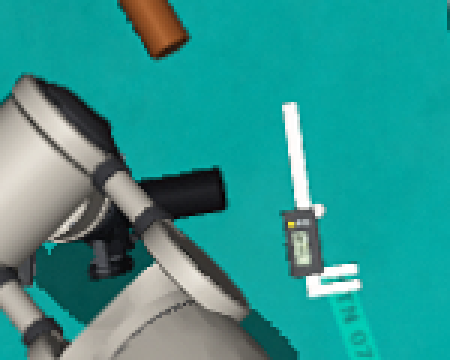

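```bash
python3 -m handwheel '[[-0.1,0,2.5,0],[0,0,2.4,0],[0,0,1.8,0],[0,0,0,0],[0,0,0,0]]'; python3 -m handwheel '[[0,0,0,0],[0,0,0,0],[0,0,0,0],[0,0,0,0],[0,0,0,0]]' 1 90;python3 -m handwheel '[[0,0,-1,0],[0,0,-4,0],[0,0,-6,0],[0,0,-6,0],[0,0,0,0],[0,0,0,0]]'; python3 go.py .4525 .565 .008 .182
python3 - <<'E'
from h import *
for n,(l,t,w,h) in {"scene":(130,90,180,150),}.items():
    im=capture(n); cv2.imwrite(f"pics/g7{n}.png",cv2.resize(im[t:t+h,l:l+w],None,fx=4,fy=4,interpolation=3))
E
```

```text
clock: 12.82
position: [0.4526, 0.5656, 0.0097]
orientation: [-0.001, 0.996, 0.091, 0.001]
force: [0.5, 0.4, 0.6]
width: 0.064
clock: 13.45
position: [0.4525, 0.5657, 0.0102]
orientation: [-0.001, 0.996, 0.091, 0.001]
force: [-1.1, -0.9, 5.4]
width: 0.0373
clock: 14.2
position: [0.4514, 0.5645, 0.1774]
orientation: [0.001, 0.996, 0.091, -0.001]
force: [-0.8, -0.5, -3.8]
width: 0.0372
psi 0.183 tilt [-0.0014 -0.0013] yaw(tool) deg 0.04 then shift cm x,y,z [ 0.12 -0.03 16.94] pos [0.4514 0.5645 0.1774] F [-0.8 -0.5 -3.8] w 0.0372 t 14.2 j6 0.61
```

View pics/g7scene.png

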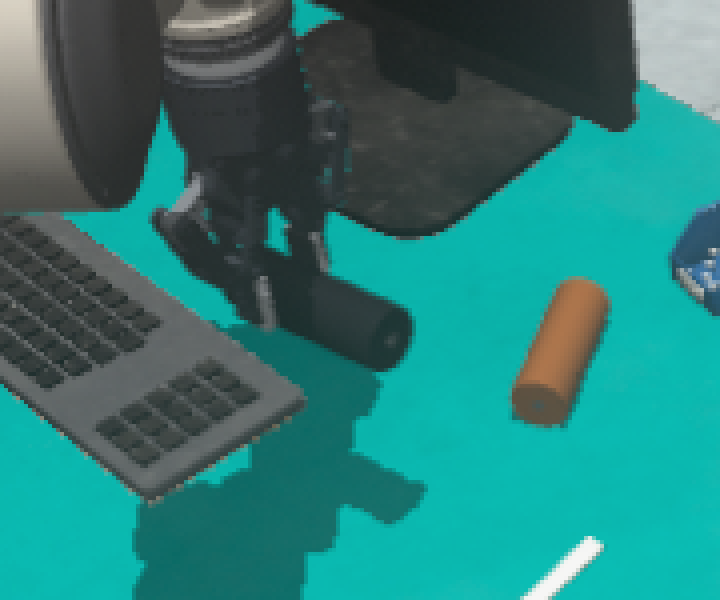

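```bash
cat > r.py <<'E'
import sys
from fit import R,W
from go import plan; import numpy as np
from rig import get_state
def rr():
    s=get_state(); c,sn=np.cos(R[2]),np.sin(R[2]); d=s['position'][:2]-R[:2]; F=s['force']
    print("rail x %.4f y %.4f z %.4f  F along %.2f lat %.2f up %.2f"%(c*d[0]+sn*d[1],-sn*d[0]+c*d[1],s['position'][2],c*F[0]+sn*F[1],-sn*F[0]+c*F[1],F[2]))
rr()
w=W(R,(float(sys.argv[1]),float(sys.argv[3]) if len(sys.argv)>3 else 0,0)); plan(w[0],w[1],float(sys.argv[2]),R[2]+np.pi/2)
E
python3 r.py -.1 .15
```

```text
rail x -0.3238 y -0.1203 z 0.1760  F along 1.06 lat 0.32 up -2.96
psi 0.183 tilt [-0.003  -0.0029] yaw(tool) deg 2.79 then shift cm x,y,z [12.03 22.38  2.6 ] pos [0.4511 0.5642 0.176 ] F [ 0.5 -1.  -3. ] w 0.0375 t 14.25 j6 0.61
```

```bash
python3 -m handwheel '[[0,0,0,2.8],[2,3.7,0.4,0],[2,3.7,0.4,0],[2,3.7,0.4,0],[2,3.7,0.4,0],[2,3.7,0.5,0],[2,3.8,0.5,0],[0,0,0,0]]'; python3 -m handwheel '[[0,0,3,0],[0,0,3,0],[0,0,0,0],[0,0,0,0]]'; python3 r.py -.1 .068
python3 - <<'E'
from h import *
for n,(l,t,w,h) in {"scene":(260,150,200,150),"top":(210,140,200,150)}.items():
    im=capture(n); cv2.imwrite(f"pics/g8{n}.png",cv2.resize(im[t:t+h,l:l+w],None,fx=4,fy=4,interpolation=3))
E
```

```text
clock: 15.25
position: [0.6015, 0.3561, 0.1488]
orientation: [0.001, 0.998, 0.065, -0.003]
force: [-0.3, 1.2, -3.7]
width: 0.0369
clock: 15.75
position: [0.6006, 0.3607, 0.0926]
orientation: [-0.0, 0.998, 0.067, 0.0]
force: [0.4, -0.5, -2.9]
width: 0.0372
rail x -0.1021 y 0.0006 z 0.0926  F along 0.52 lat 0.37 up -2.88
psi 0.134 tilt [0.     0.0002] yaw(tool) deg 0.02 then shift cm x,y,z [-0.06  0.21  2.46] pos [0.6006 0.3607 0.0926] F [ 0.4 -0.5 -2.9] w 0.0372 t 15.75 j6 0.3
```

View pics/g8scene.png

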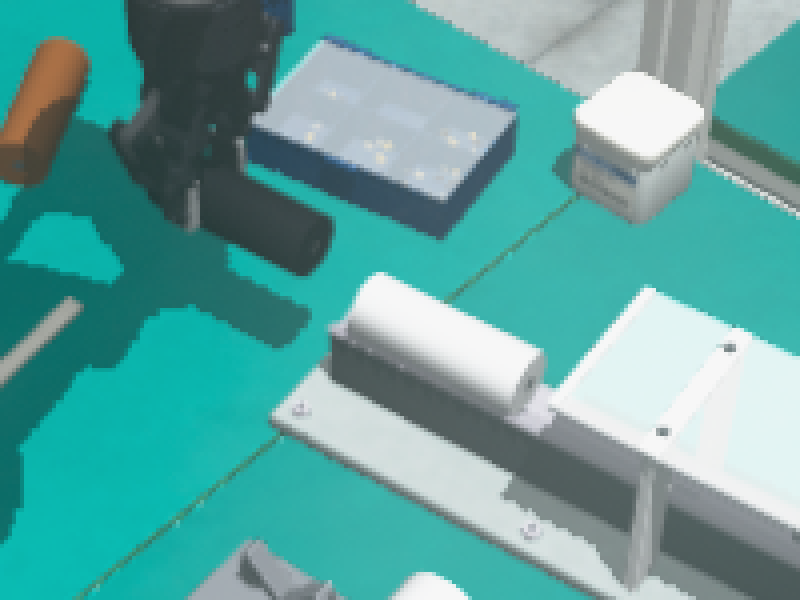

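View pics/g8top.png

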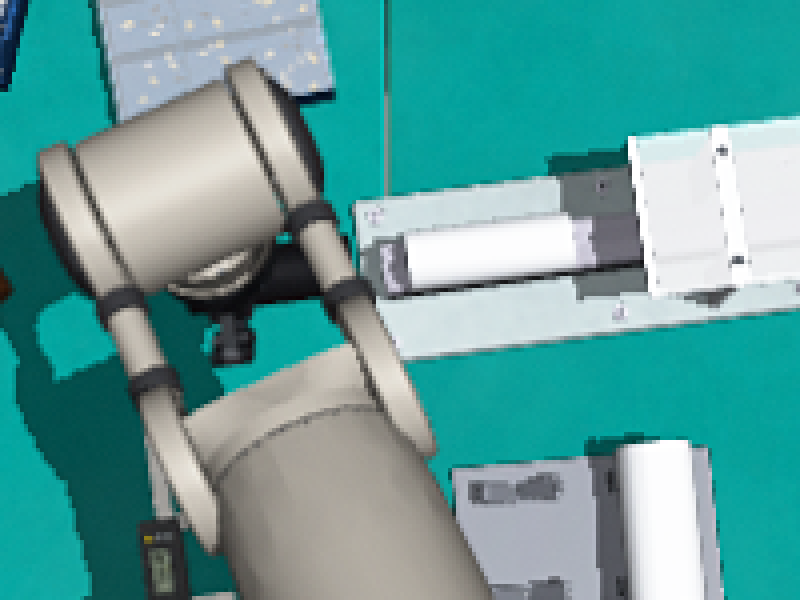

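```bash
python3 -m handwheel '[[0,0.2,1.2,0],[0,0,1.1,0],[0,0,0,0],[0,0,0,0]]'; python3 r.py -.1 .068
python3 - <<'E'
from fit import *
im=cv2.resize(capture("scene"),None,fx=4,fy=4,interpolation=cv2.INTER_CUBIC)
a=np.linspace(0,2*np.pi,33)
for x,z,c in((-.02,.079,(0,0,255)),(.015,.075,(255,0,0)),(.125,.075,(255,0,0))):
    p=proj("scene",[W(R,(x,.02*np.cos(t),z+.02*np.sin(t))) for t in a])
    cv2.polylines(im,[np.int32((p+.5)*4)],True,c,1)
cv2.imwrite("pics/g9.png",im[4*170:4*270,4*290:4*460])
E
```

```text
clock: 16.35
position: [0.601, 0.3581, 0.0692]
orientation: [-0.0, 0.998, 0.067, -0.0]
force: [0.6, 0.6, -2.9]
width: 0.0374
rail x -0.0995 y 0.0007 z 0.0692  F along -0.47 lat 0.67 up -2.92
psi 0.134 tilt [-0.0001  0.    ] yaw(tool) deg -0.01 then shift cm x,y,z [-0.07 -0.05  0.12] pos [0.601  0.3581 0.0692] F [ 0.6  0.6 -2.9] w 0.0374 t 16.35 j6 0.29
```

View pics/g9.png

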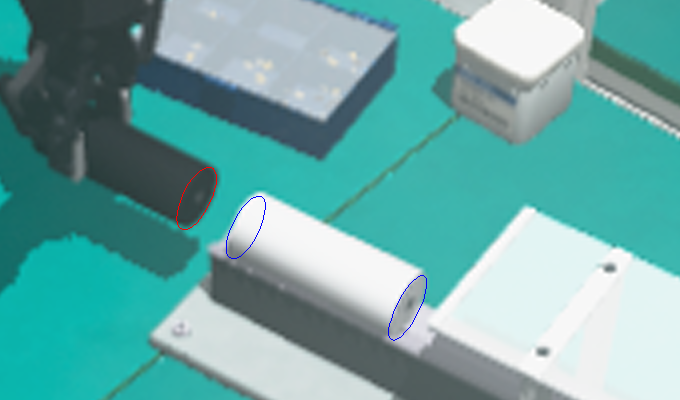

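```bash
python3 -m handwheel '[[0,1.5,0,0],[0,1,0,0],[0,0.5,0,0],[0,0.5,0,0],[0,0.5,0,0],[0,0.5,0,0],[0,0.5,0,0],[0,0.5,0,0]]'; python3 r.py -.04 .0685
```

```text
clock: 17.4
position: [0.6083, 0.3034, 0.0693]
orientation: [-0.0, 0.998, 0.067, 0.0]
force: [0.8, 2.3, -2.5]
width: 0.0374
rail x -0.0443 y 0.0007 z 0.0693  F along -2.21 lat 1.12 up -2.52
psi 0.134 tilt [0.0002 0.0002] yaw(tool) deg 0.0 then shift cm x,y,z [-0.07  0.43  0.08] pos [0.6083 0.3034 0.0693] F [ 0.8  2.3 -2.5] w 0.0374 t 17.4 j6 0.22
```

```bash
python3 -m handwheel '[[0,0.6,0,0],[0,0.6,0,0],[0,0.6,0,0],[0,0.6,0,0],[0,0.6,0,0],[0,0.6,0,0],[0,0.6,0,0],[0,0.6,0,0]]'; python3 r.py -.04 .0685
python3 - <<'E'
from fit import *
im=cv2.resize(capture("scene"),None,fx=4,fy=4,interpolation=cv2.INTER_CUBIC)
cv2.imwrite("pics/g10.png",im[4*180:4*310,4*310:4*500])
E
```

```text
clock: 18.4
position: [0.6148, 0.2556, 0.0694]
orientation: [-0.0, 0.998, 0.067, 0.0]
force: [1.6, 2.8, -2.8]
width: 0.0373
rail x 0.0039 y 0.0006 z 0.0694  F along -2.56 lat 1.91 up -2.79
psi 0.134 tilt [0.0001 0.0001] yaw(tool) deg -0.01 then shift cm x,y,z [-0.06 -4.39  0.09] pos [0.6148 0.2556 0.0694] F [ 1.6  2.8 -2.8] w 0.0373 t 18.4 j6 0.15
```

View pics/g10.png

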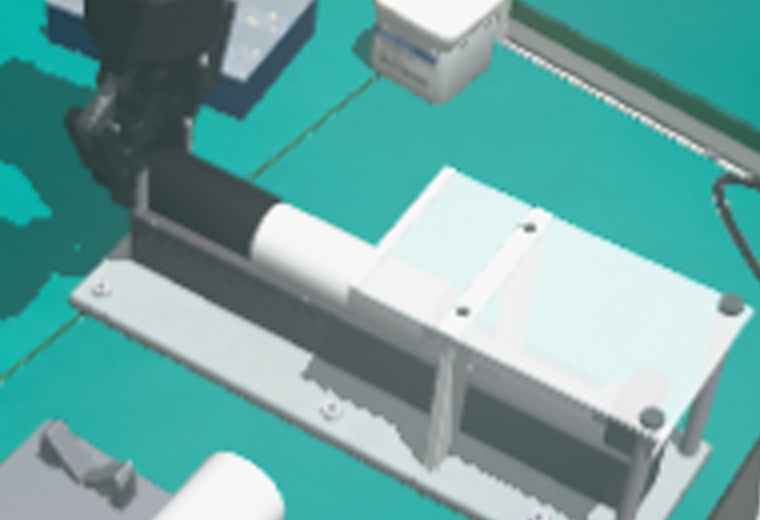

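```bash
python3 -m handwheel '[[0,0.6,0,0],[0,0.6,0,0],[0,0.6,0,0],[0,0.6,0,0],[0,0.6,0,0],[0,0.6,0,0],[0,0.6,0,0],[0,0.6,0,0]]'; python3 r.py 0.077 .0685; python3 -m handwheel '[[0,0.5,0,0],[0,0.5,0,0],[0,0.5,0,0],[0,0.4,0,0],[0,0.3,0,0],[0,0.2,0,0]]'; python3 r.py 0.097 .0685
```

```text
clock: 19.45
position: [0.6211, 0.2081, 0.0693]
orientation: [-0.0, 0.998, 0.067, -0.0]
force: [0.5, 2.9, -1.6]
width: 0.0372
rail x 0.0519 y 0.0006 z 0.0693  F along -2.83 lat 0.92 up -1.59
psi 0.134 tilt [-0.      0.0001] yaw(tool) deg -0.01 then shift cm x,y,z [-0.06  2.51  0.08] pos [0.6211 0.2081 0.0693] F [ 0.5  2.9 -1.6] w 0.0372 t 19.45 j6 0.07
clock: 20.2
position: [0.6243, 0.1845, 0.0693]
orientation: [-0.0, 0.998, 0.067, 0.0]
force: [1.0, 3.1, -2.1]
width: 0.0374
rail x 0.0756 y 0.0006 z 0.0693  F along -2.95 lat 1.37 up -2.15
psi 0.134 tilt [0.     0.0001] yaw(tool) deg -0.01 then shift cm x,y,z [-0.06  2.14  0.08] pos [0.6243 0.1845 0.0693] F [ 1.   3.1 -2.1] w 0.0374 t 20.2 j6 0.04
```

Run:
```python
from fit import *
im=cv2.resize(capture("scene"),None,fx=4,fy=4,interpolation=cv2.INTER_CUBIC)
b=cv2.resize(capture("top"),None,fx=4,fy=4,interpolation=cv2.INTER_CUBIC)
cv2.imwrite("pics/g11.png",im[4*190:4*310,4*340:4*500]); cv2.imwrite("pics/g11t.png",b[4*150:4*230,4*330:4*450])
```

```text
(no output)
```

View pics/g11.png

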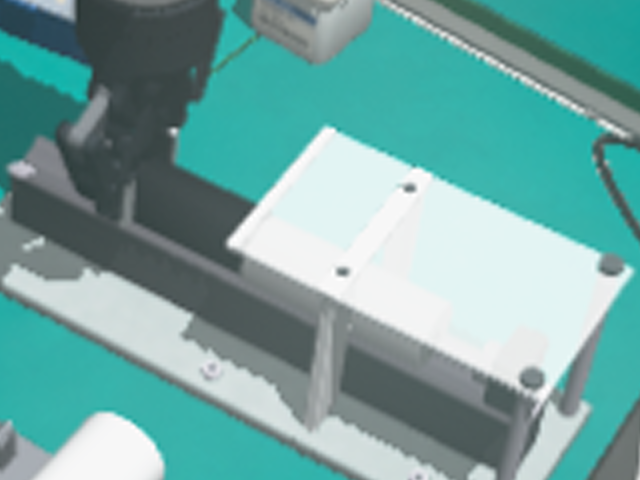

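View pics/g11t.png

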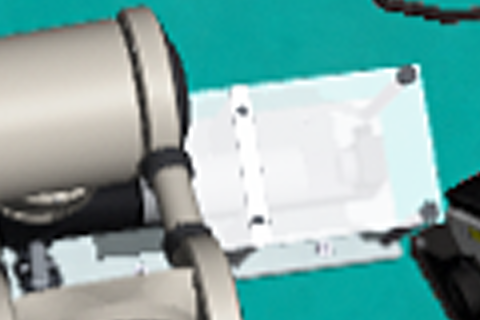

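```bash
python3 -m handwheel '[[0,0.2,0,0],[0,0.2,0,0],[0,0.2,0,0],[0,0.2,0,0],[0,0.2,0,0],[0,0.2,0,0],[0,0.2,0,0]]'; python3 r.py 0.097 .0685; python3 -m handwheel '[[0,0.1,0,0],[0,0.1,0,0],[0,0.1,0,0]]'; python3 r.py 0.097 .0685
```

```text
clock: 21.18
position: [0.6261, 0.1706, 0.0693]
orientation: [-0.0, 0.998, 0.067, -0.0]
force: [-0.3, 3.1, -2.2]
width: 0.0371
rail x 0.0896 y 0.0005 z 0.0693  F along -3.08 lat 0.11 up -2.23
psi 0.134 tilt [-0.0001  0.0001] yaw(tool) deg -0.01 then shift cm x,y,z [-0.05  0.74  0.08] pos [0.6261 0.1706 0.0693] F [-0.3  3.1 -2.2] w 0.0371 t 21.175 j6 0.01
clock: 21.55
position: [0.6265, 0.1678, 0.0693]
orientation: [-0.0, 0.998, 0.067, -0.0]
force: [0.9, 2.3, -2.7]
width: 0.0372
rail x 0.0925 y 0.0005 z 0.0693  F along -2.19 lat 1.16 up -2.70
psi 0.134 tilt [-0.0001  0.0001] yaw(tool) deg -0.01 then shift cm x,y,z [-0.05  0.45  0.08] pos [0.6265 0.1678 0.0693] F [ 0.9  2.3 -2.7] w 0.0372 t 21.55 j6 0.01
```

```bash
python3 -m handwheel '[[0,0.1,0,0],[0,0.1,0,0]]'; python3 -m handwheel '[[0,0.1,0,0],[0,0.1,0,0]]'; python3 r.py 0.097 .0685
```

```text
clock: 21.8
position: [0.6268, 0.1658, 0.0693]
orientation: [-0.0, 0.998, 0.067, 0.0]
force: [-0.1, 2.3, -1.9]
width: 0.0371
clock: 22.05
position: [0.627, 0.1638, 0.0693]
orientation: [-0.0, 0.998, 0.067, -0.0]
force: [-0.3, 2.0, -2.9]
width: 0.0371
rail x 0.0966 y 0.0005 z 0.0693  F along -2.00 lat 0.02 up -2.88
psi 0.134 tilt [-0.0001  0.0001] yaw(tool) deg -0.01 then shift cm x,y,z [-0.05  0.04  0.08] pos [0.627  0.1638 0.0693] F [-0.3  2.  -2.9] w 0.0371 t 22.05 j6 0.0
```

Run:
```python
from fit import *
im=cv2.resize(capture("scene"),None,fx=8,fy=8,interpolation=cv2.INTER_CUBIC)
cv2.imwrite("pics/g12.png",im[8*250:8*315,8*410:8*500])
```

```text
(no output)
```

View pics/g12.png

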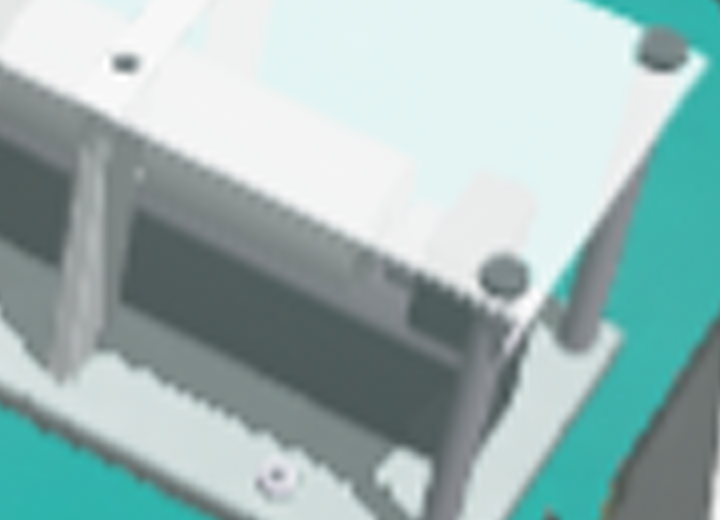

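```bash
for i in 1; do python3 -m handwheel '[[0,0.1,0,0],[0,0.1,0,0]]'; python3 r.py 0.1 .0685 | head -1; done;  python3 -m handwheel '[[0,0.1,0,0],[0,0.1,0,0]]'|head -1; python3 r.py 0.1 .0685|head -1; python3 -m handwheel '[[0,0.1,0,0]]'|head -1; python3 r.py 0.1 .0685|head -1
```

```text
clock: 22.35
position: [0.6274, 0.1618, 0.0693]
orientation: [-0.0, 0.998, 0.067, 0.0]
force: [-1.5, 1.8, -2.3]
width: 0.0371
rail x 0.0985 y 0.0006 z 0.0693  F along -1.98 lat -1.28 up -2.33
clock: 22.6
rail x 0.1006 y 0.0006 z 0.0693  F along -1.74 lat -0.47 up -2.53
clock: 22.72
rail x 0.1016 y 0.0006 z 0.0693  F along -3.23 lat -0.56 up -2.08
```

```bash
python3 -m handwheel '[[0,0.1,0,0]]'|head -1; python3 r.py 0.1 .0685|head -1; python3 -m handwheel '[[0,0.1,0,0]]'|head -1; python3 r.py 0.1 .0685|head -1
```

```text
clock: 22.85
rail x 0.1025 y 0.0006 z 0.0693  F along -6.22 lat 0.49 up -2.70
clock: 22.98
rail x 0.1025 y 0.0006 z 0.0693  F along -8.44 lat 0.60 up -2.55
```

```bash
python3 -m handwheel '[[0,-0.2,0,0],[0,-0.5,0,0],[0,-2,0,0],[0,-4,0,0],[0,-5,0,0],[0,-5,0,0],[0,0,0,0]]'; python3 r.py 0.1 .0685|head -1
python3 - <<'E'
from fit import *
im=cv2.resize(capture("scene"),None,fx=4,fy=4,interpolation=cv2.INTER_CUBIC)
a=np.linspace(0,2*np.pi,33)
for x,c in((.1825,(0,0,255)),(.2925,(255,0,0))):
    p=proj("scene",[W(R,(x,.02*np.cos(t),.075+.02*np.sin(t))) for t in a])
    cv2.polylines(im,[np.int32((p+.5)*4)],True,c,1)
cv2.imwrite("pics/g13.png",im[4*190:4*310,4*340:4*500])
E
```

```text
clock: 23.85
position: [0.6039, 0.3276, 0.0691]
orientation: [-0.001, 0.998, 0.07, 0.0]
force: [0.8, -0.8, -2.4]
width: 0.0376
rail x -0.0689 y -0.0005 z 0.0691  F along 0.88 lat 0.65 up -2.45
```

View pics/g13.png

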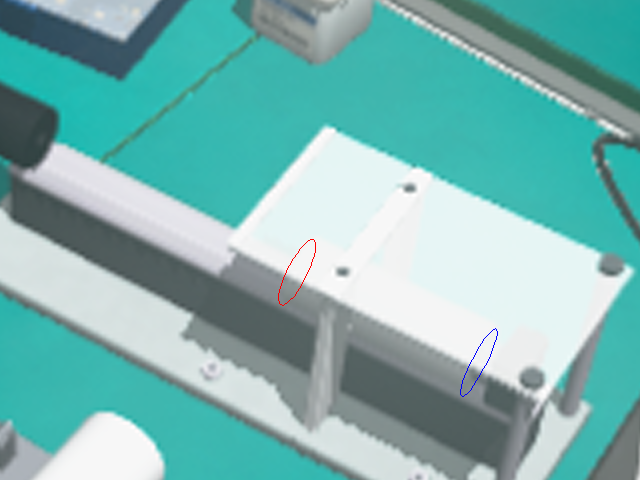

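```bash
python3 -m handwheel '[[0,-2,-2,0],[0,0,-4,0],[0,0,0,0]]'; python3 go.py .4525 .565 .1 .182
python3 - <<'E'
from fit import *
im=cv2.resize(capture("scene")[240:310,390:500],None,fx=7,fy=7,interpolation=cv2.INTER_CUBIC)
g=cv2.createCLAHE(6,(4,4)).apply(cv2.cvtColor(im,6)); cv2.imwrite("pics/g14.png",g)
E
```

```text
clock: 24.28
position: [0.6051, 0.3425, 0.1332]
orientation: [-0.001, 0.998, 0.067, 0.004]
force: [0.1, -0.2, -3.6]
width: 0.0367
psi 0.133 tilt [0.0071 0.0027] yaw(tool) deg -2.79 then shift cm x,y,z [-10.98 -24.64   3.32] pos [0.6051 0.3425 0.1332] F [ 0.1 -0.2 -3.6] w 0.0367 t 24.275 j6 0.27
```

View pics/g14.png

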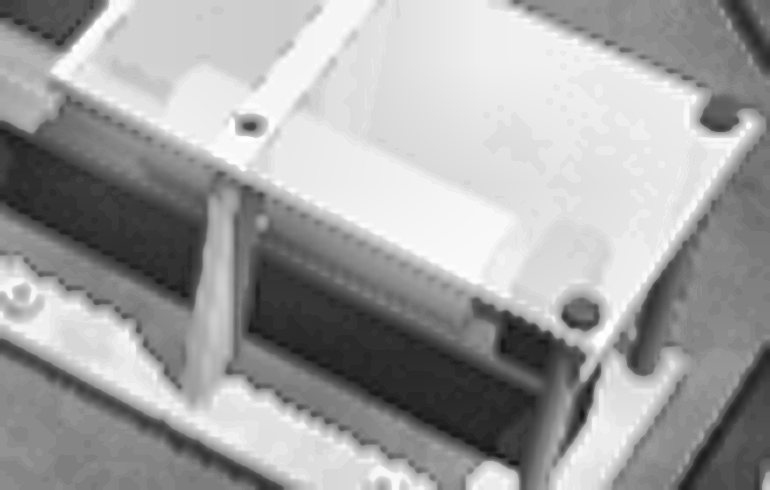

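```bash
python3 -m handwheel '[[0,0,0,-2.8],[-2.2,-5,0.4,0],[-2.2,-5,0.4,0],[-2.2,-5,0.4,0],[-2.2,-4.8,0.5,0],[-2.2,-4.8,0.5,0],[0,0,0,0],[0,0,0,0]]';python3 go.py .4525 .565 .011 .182
```

```text
clock: 25.32
position: [0.4499, 0.563, 0.1054]
orientation: [0.001, 0.996, 0.091, -0.001]
force: [0.4, -0.7, -2.8]
width: 0.0372
psi 0.183 tilt [-0.0016 -0.0026] yaw(tool) deg 0.04 then shift cm x,y,z [ 0.29 -0.15  9.44] pos [0.4499 0.563  0.1054] F [ 0.4 -0.7 -2.8] w 0.0372 t 25.325 j6 0.61
```

```bash
python3 -m handwheel '[[0.2,0,3,0],[0,0,3,0],[0,0,2,0],[0,0,0.9,0],[0,0,0,0],[0,0,0,0]]';python3 go.py .4525 .565 .0105 .182
```

```text
clock: 26.08
position: [0.4528, 0.565, 0.0197]
orientation: [-0.001, 0.996, 0.091, 0.001]
force: [0.5, 0.2, -2.3]
width: 0.0375
psi 0.183 tilt [0.0017 0.0017] yaw(tool) deg 0.04 then shift cm x,y,z [-0.03 -0.    0.92] pos [0.4528 0.565  0.0197] F [ 0.5  0.2 -2.3] w 0.0375 t 26.075 j6 0.61
```

```bash
python3 -m handwheel '[[0,0,0.4,0],[0,0,0.3,0],[0,0,0.1,0],[0,0,0,0],[0,0,0,0]]'; python3 -m handwheel '[[0,0,0.1,0],[0,0,0,0]]'; python3 -m handwheel '[[0,0,0,0],[0,0,0,0],[0,0,0,0],[0,0,0,0]]' 0.25;python3 -m handwheel '[[0,0,-2,0],[0,0,-4,0],[0,0,-6,0],[0,0,-6,0],[0,0,0,0],[0,0,0,0],[0,0,0,0],[0,0,0,0]]'
python3 - <<'E'
from h import *
im=cv2.resize(capture("scene")[130:390,170:510],None,fx=2.3,fy=2.3,interpolation=3); cv2.imwrite("pics/g15.png",im)
cv2.imwrite("pics/g15t.png",cv2.resize(capture("top")[150:330,180:450],None,fx=2.9,fy=2.9,interpolation=3))
E
```

```text
clock: 26.7
position: [0.4522, 0.5646, 0.0104]
orientation: [-0.0, 0.996, 0.091, 0.0]
force: [-0.1, -0.2, -2.4]
width: 0.0373
clock: 26.95
position: [0.4522, 0.5646, 0.0102]
orientation: [-0.0, 0.996, 0.091, 0.0]
force: [-2.0, -2.8, 4.5]
width: 0.0371
clock: 27.45
position: [0.4522, 0.5645, 0.0093]
orientation: [-0.0, 0.996, 0.091, 0.0]
force: [-1.1, 0.3, 0.4]
width: 0.0643
clock: 28.45
position: [0.4518, 0.5641, 0.1879]
orientation: [0.001, 0.996, 0.091, -0.001]
force: [-0.0, 1.1, 0.1]
width: 0.0637
```

View pics/g15.png

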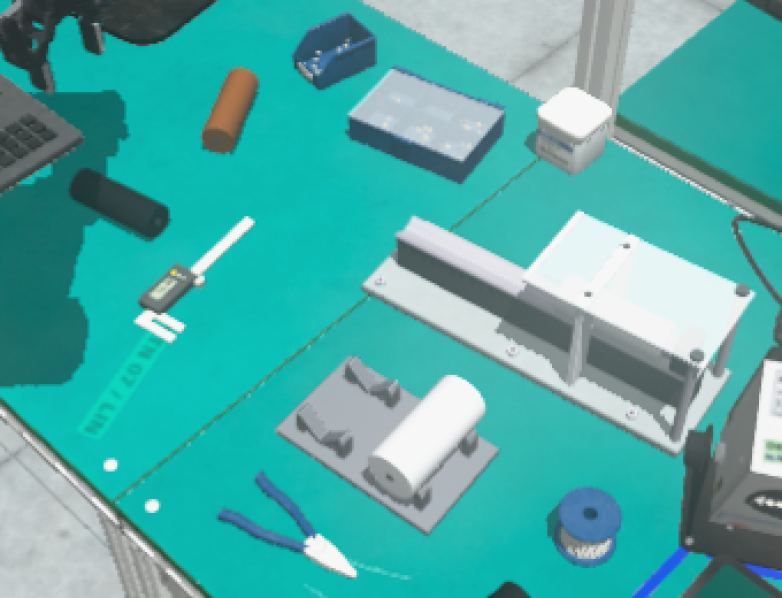

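View pics/g15t.png

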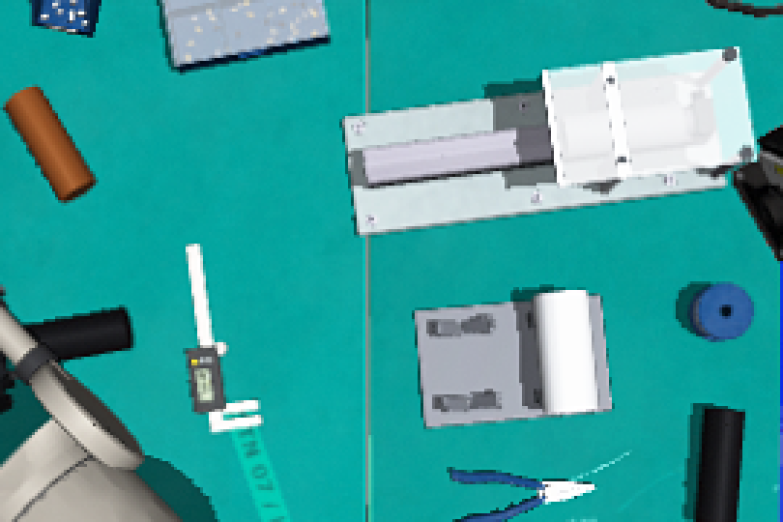

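Run:
```python
from h import *
o=[]
for n,(l,t) in {"scene":(430,250),"top":(385,165)}.items():
    for im in(cv2.imread(f"pics/{n}0.png"),capture(n)):
        g=cv2.resize(im[t:t+48,l:l+64],None,fx=6,fy=6,interpolation=3)
        o.append(cv2.createCLAHE(6,(3,3)).apply(cv2.cvtColor(g,6)))
cv2.imwrite("pics/cmp.png",np.vstack([np.hstack(o[:2]),np.hstack(o[2:])]))
print(get_state()['clock'])
```

```text
28.65
```

View pics/cmp.png

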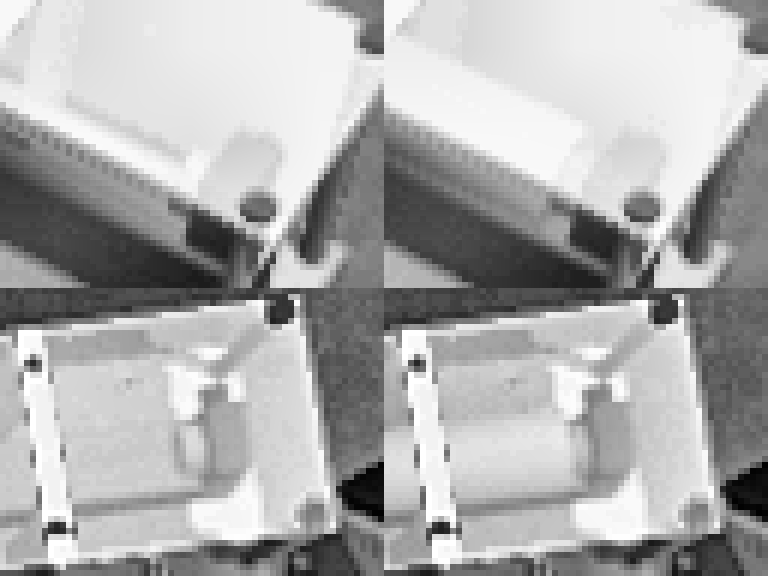

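The stop block sits at the same pixels before and after (crop x≈225 and 609−384=225). The dowel's end meets the nose.

```bash
python3 -c "
from rig import *
s=get_state(); print(s['clock'],s['force'],s['width']); print(sign_off())"
```

```text
28.65 [ 0.09581777 -0.55835159  0.74604544] 0.06399072080587907
the job is handed in; nothing more can be done
None
```

I laid the slim dowel in the open part of the V, then pushed it under the guard and through the gate until it met the stop. I let go and handed the job in at 28.65 s.

The moves could not tilt the tool, so the fingers alone could not finish the push under the guard. I used the black look-alike cylinder, held in the gripper, as a push rod. Afterwards I set it back within a few millimetres of where I found it.

**Seating:** in the open part, the dowel matched its expected outline in the camera picture. While sliding, the push read about 2 to 3 N.

**Contact with the stop:** the push rose to 8.4 N and movement ended, which puts roughly 6 N on the stop itself. By my fit, the dowel's rear end is about 17 mm in under the guard edge, within the 12 to 27 mm expected.

**Stop:** pictures from before and after show no visible shift. Each pixel covers about 3 mm, so a very small shift would not show.

**Other items:** in the last pictures the thick dowel, caliper and spool are where they started. The gripper is empty and raised clear.

No check failed. The end-to-stop contact is judged from the force rise and from pictures taken through the clear guard; I did not measure the gap directly.

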